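# Lever open the spares case

## Robot

A 6-joint arm with a two-finger parallel gripper is mounted at the origin on a cart in front of the work surface, level with it; the furniture and walls round the work are solid. World frame = base frame: x ahead of the robot, y to its left, z up, the work surface at z = 0. Lengths are in mm, angles in degrees, forces in N, time in s.
With the tool pointing down it reaches from about 300 to 850 mm from the base axis. Payload 4.2 kg.
Tool frame: the origin (TCP) lies midway between the tips of the shut fingers; the grasp point (between the pads) lies 19 mm behind it; x points along the fingers, y is the direction in which the jaws open and shut, and the axes are right-handed (so a half turn about x gives the same grasp; the last joint's range is limited). The gripper opens to 91 mm and grips with 3 to 60 N. Pads are 32 mm wide; open, the fingers measure 118 mm over their backs; the gripper's body (76 mm by 178 mm) begins 60 mm behind the grasp point.
Start: joints at [65.088, 18.312, 89.639, -0, 72.044, -1.146], TCP at [231.734, 526.256, 191.476] pointing down, gripper open.
Joint ranges: [-177.97, 177.97], [-48.28, 115.42], [12.27, 149.76], [-77.06, 257.06], [2.81, 150.46], [-146.56, 146.56]. Speed limits (degrees/s): [147.25, 147.25, 180, 180, 180, 180].

## Interface

Orientations are given as [roll, pitch, yaw] about the fixed x, y, z axes, in that order (R = Rz(yaw) Ry(pitch) Rx(roll)).
In Python, from workcell import * gives the robot as it stands.
- The arm moves only by the shell command python3 -m handwheel 'ROWS' [FORCE]. ROWS is a JSON object of lists of equal length, an entry for each row: "gripper": the closure, from 0 (fully open) to 1 (shut); "offset": the shift along the tool's x, y, z in mm, a list of three; "rot": the turn, a rotation vector about the tool's x, y, z in degrees, a list of three. A call has 1 to 5 rows; each row is the pose to reach, as a shift and turn from the pose commanded when the call began, along the tool's axes at that moment; what a row does not reach only later rows make up. A row lasts 1/12 s, in which the tool goes at most 41.7 mm and 7.16 degrees, less where a joint would pass 70% of its speed; a pose out of reach is approached as far as the arm can. A call with a gripper value outside its range is refused whole. The fingers move at their own pace and stop on an object; FORCE is the grip in N (left out, the last holds). Time passes only in rows, so rows that repeat a pose let the fingers close. It gives the time, the measured TCP pose, the force and the opening at its end, in the units of the state.
- state(): the state, without advancing time (a new reading comes with each control period).
- grab_frame(name): name is "side" or "top"; returns the picture (400x640x3 uint8, red, green, blue); there is no depth.
- camera_params(name): a dict with "fx", "fy", "cx", "cy" (pixels), "position" and "attitude" of the camera in the world. Camera axes: x right, y up, looking along -z (the intrinsics and any distortion apply to the point x, -y, -z); pixel columns grow to the right and rows downward; lengths in mm; the calibration is good to about 2 mm. A picture is of the moment at which its call begins. camera_params takes no time and is no camera call.
- job_done(): hands the job in, once; it reports no verdict.
The state is a dict: "time_s": time; "qpos": joint angles; "qvel": joint speeds; "effort": joint torques, N m; "ee_pos": TCP position; "ee_rot": TCP orientation; "force": force on the tool from outside, world axes, zero at the start; "torque": the same for the moment, N m; "gripper_width": finger opening in mm.
Only numpy, scipy, OpenCV 4.12 (cv2) and the standard library are available. Lean on these libraries where they do the work, as an engineer would, in place of code of your own. Each camera call takes 0.05 s, during which the arm holds its last target.

## Task

The green cover of the small grey spares case is stiff. Pick up the big orange screwdriver, slide its tip into the gap under the cover's front lip and lever the cover up until it stands well open, more than halfway to upright; only the screwdriver may touch the cover, not the gripper. Then lay the orange screwdriver back down on the open bench beside the case, and leave the red and the gold screwdriver where they lie.

Things in the scene. Friction and masses are not known exactly. Their poses are not given: they have to be found in the camera images.
- handle (a point): Grasp point on the axis of the big orange-and-black screwdriver's handle (loose, 0.1 kg, 198 mm long), 13 mm above the bench as it lies. Handle 105 mm long, 28 wide, 26 high. y axis: along the tool, from tip to butt; z up as it lies. 127 mm from the tip, 69 mm from the butt; the bare shaft starts 36 mm from here towards the tip. Two thinner screwdrivers lie near it.
- tip (a point): Tip of the orange screwdriver's round steel shaft (6.4 mm in diameter, 90 mm bare), on the tool's axis, 9 mm above the bench as it lies (the shaft droops slightly); same axes as point handle.
- gap (a point): Middle of the mouth of the gap under the cover's lip, 51 mm above the bench. y points straight out of the gap (roughly to the robot's left; varies), x along it, z up. Gap 18 mm high, 22 mm deep to the case's front wall. Over it the lip: 40 mm wide, 4 thick, underside 60 mm above the bench, reaching 2 mm out past this point. Under it a fixed ledge 50 mm wide, top at 42 mm. The tool enters along -y.
- hinge (a point): Middle of the cover's hinge line, on the far top edge of the spares case, 60 mm above the bench; x axis (as of point gap) along the hinge; 102 mm behind point gap. The case is a grey box fixed to the bench: 84 mm wide (x), 80 deep (y, hinge to front wall), 60 high, with a green cover 4 mm thick.
- lip (a point): Middle of the lower front edge of the cover's lip, 104 mm from the hinge; moves with the cover.
- cover (a joint): Opening angle of the green cover in rad: 0 shut (as it starts), 1.57 upright, stop at 1.75; the lip rises and swings back over the hinge. Stiff hinge: about 1 N upward at the lip moves it, and it stays at whatever angle it is left.
- red_mid (a point): Middle of the thin red-handled screwdriver (bystander, loose, 173 mm long, handle 18 mm wide, 17 high), 9 mm above the bench; y axis along the tool from tip to butt.
- gold_mid (a point): Middle of the thin gold-handled screwdriver (bystander, loose, 148 mm long, handle 16 mm wide and high), 8 mm above the bench; y axis along the tool from tip to butt.

How it is judged:
By the outcome, as a careful person would: the job done as asked, in the order asked, and still so for the second after the job is handed in, with the robot touching nothing.
It also fails if it takes over 45 s, if anything falls off the work surface, if the arm or the gripper's body presses on something with over 40 N, if the wrist force passes 120 N, or if a joint passes its speed limit or range.

## Working session

There is one attempt and no reset: what is moved stays moved. The work goes in short steps, Python scripts to look and compute and a shell command to move; the robot and the scene stay as the last step left them, time stands still between calls to the robot, and variables do not carry over. Pictures are saved under pics/ and viewed, and the job is handed in when it is done.

```bash
ls; mkdir -p pics; python3 - <<'E'
from workcell import *
import cv2
for n in("side","top"):
    im=grab_frame(n); cv2.imwrite(f"pics/{n}0.png",im[:,:,::-1]); print(camera_params(n))
print(state())
E
```

```text
pics
{'fx': 498.76810675452083, 'fy': 498.76810675452083, 'cx': 318.04246459196065, 'cy': 194.04219717905346, 'position': array([ 180.72623229, -669.30415896,  549.17830889]), 'attitude': array([ 60.77546093,   0.56318867, -20.36784913])}
{'fx': 419.4595410626731, 'fy': 419.4595410626731, 'cx': 323.8928835206953, 'cy': 195.02432086224437, 'position': array([454.07815602, 164.36436347, 903.48725563]), 'attitude': array([  1.84102816,   1.06126875, -90.59787941])}
{'time_s': 0.1, 'qpos': array([ 6.50863358e+01,  1.83481358e+01,  8.96980682e+01, -1.17864735e-03,
        7.20427321e+01, -1.14403442e+00]), 'qvel': array([ 0.01838892, -0.15320895, -0.07408642, -0.0599316 ,  0.01156667,
       -0.02596837]), 'effort': array([-1.54866220e-04, -4.13333058e+01, -2.32510436e+01,  7.29110325e-02,
        4.20763437e-02, -3.80497374e-05]), 'ee_pos': array([231.55077186, 525.80501608, 190.71192079]), 'ee_rot': array([ -90.42209951,   89.91105685, -114.19136501]), 'force': array([-0.39124533,  0.19426389, -0.12617467]), 'torque': array([-0.03507876, -0.01900445,  0.03796386]), 'gripper_width': 91.08954360177543}
```

View pics/side0.png

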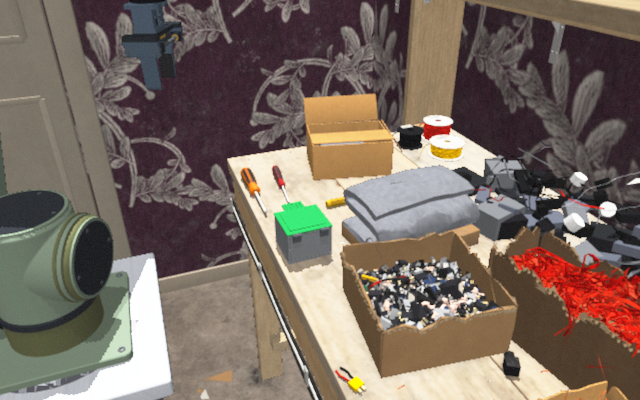

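View pics/top0.png

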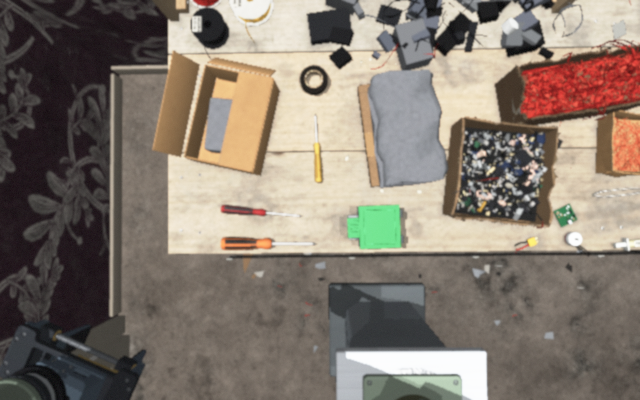

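```bash
cat > h.py <<'E'
from workcell import *
import numpy as np, cv2
from scipy.spatial.transform import Rotation as R
def cam(n):
    p=camera_params(n); return p,R.from_euler('xyz',p['attitude'],degrees=True).as_matrix()
def back(n,u,v,z):
    p,A=cam(n); d=A@np.array([(u-p['cx'])/p['fx'],-(v-p['cy'])/p['fy'],-1])
    o=p['position']; return o+d*(z-o[2])/d[2]
def proj(n,X):
    p,A=cam(n); c=A.T@(np.asarray(X,float)-p['position']); return np.array([p['cx']+p['fx']*c[0]/-c[2],p['cy']+p['fy']*c[1]/c[2]])
def crop(n,u0,v0,u1,v1,s,name):
    im=grab_frame(n)[v0:v1,u0:u1,::-1]; cv2.imwrite(name,cv2.resize(im,None,fx=s,fy=s,interpolation=cv2.INTER_CUBIC))
E
python3 - <<'E'
from h import *
crop("top",210,190,410,260,4,"pics/t1.png")
crop("side",225,150,355,270,5,"pics/s1.png")
E
```

```text
(no output)
```

View pics/t1.png

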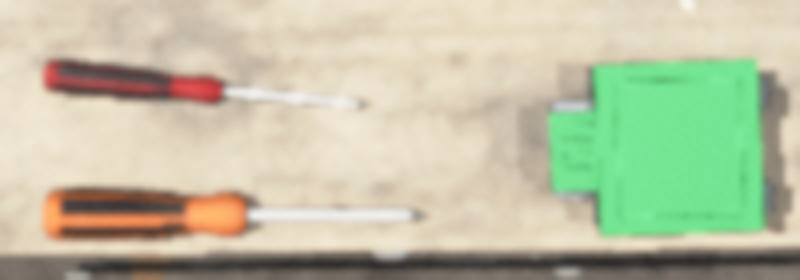

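View pics/s1.png

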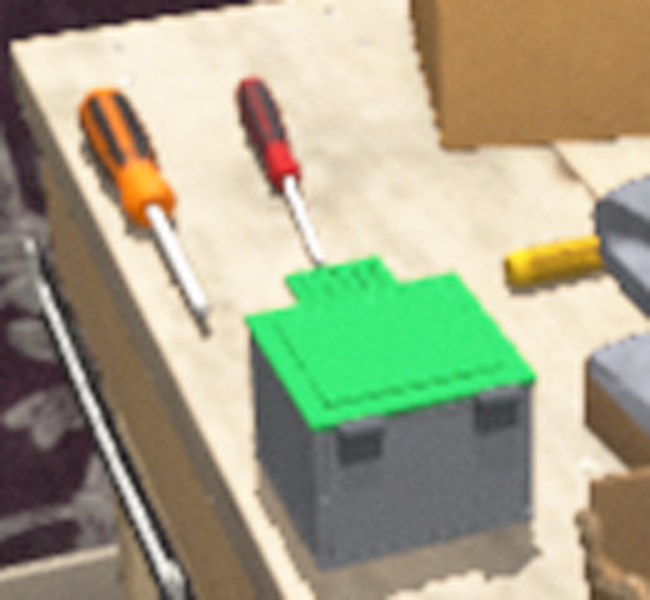

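The top crop shows the orange tool, butt at (44,214) and tip at (424,215). The cover's lip edge is at U≈549 (V 108–192), its panel spans U 597–762, and the red tool runs from (44,74) to (366,104).

```bash
python3 - <<'E'
from h import *
np.set_printoptions(precision=1,suppress=True)
f=lambda U,V,z:back("top",(U+.5)/4-.5+210,(V+.5)/4-.5+190,z)
g=lambda U,V,z:back("side",(U+.5)/5-.5+225,(V+.5)/5-.5+150,z)
for nm,U,V,z in [("butt",44,214,14),("neck",247,214,12),("tip",424,215,9),("lipA",549,110,64),("lipB",551,192,64),("lipMid",550,151,64),("fl",597,66,64),("fr",601,236,64),("bl",758,60,64),("br",764,232,64),("rbut",44,74,9),("rtip",366,104,9),("edge",400,250,0)]:
    print(nm,f(U,V,z))
print("side")
for nm,U,V,z in [("tip",205,322,9),("butt",98,92,20),("lipL",287,276,64),("lipR",378,258,64),("coverNearL",315,430,64),("coverNearR",535,380,64),("coverFarL",247,318,64),("rtip",320,264,9)]:
    print(nm,g(U,V,z))
E
```

```text
butt [383.1 401.   14. ]
neck [381.9 293.2  12. ]
tip [380.3 199.3   9. ]
lipA [436.6 134.2  64. ]
lipB [395.7 133.7  64. ]
lipMid [416.1 133.9  64. ]
fl [458.3 110.   64. ]
fr [373.6 109.1  64. ]
bl [460.4  29.8  64. ]
br [374.9  28.2  64. ]
rbut [457.4 402.1   9. ]
rtip [439.6 229.7   9. ]
edge [361.  212.7   0. ]
side
tip [381.  197.9   9. ]
butt [384.3 404.3  20. ]
lipL [398.9 131.   64. ]
lipR [435.9 131.3  64. ]
coverNearL [377.5  26.2  64. ]
coverNearR [460.5  28.2  64. ]
coverFarL [376.  106.7  64. ]
rtip [439.8 226.3   9. ]
```

```bash
cat >> h.py <<'E'
np.set_printoptions(precision=2,suppress=True)
def plan(pos,toolx,tooly):
    """offset / rotvec from measured pose to target; tooly sign chosen nearest"""
    s=state(); C=R.from_euler('xyz',s['ee_rot'],degrees=True)
    x=np.array(toolx,float); x/=np.linalg.norm(x)
    best=None
    for sg in(1,-1):
        y=sg*np.array(tooly,float); y-=x*(x@y); y/=np.linalg.norm(y)
        T=R.from_matrix(np.c_[x,y,np.cross(x,y)]); rv=(C.inv()*T).as_rotvec(degrees=True)
        print("rot",rv,"offset",C.inv().apply(np.array(pos)-s['ee_pos']))
    print("C=\n",C.as_matrix(),"w",s['gripper_width'],"pos",s['ee_pos'],"F",s['force'],"t",s['time_s'],"q6",s['qpos'])
E
python3 - <<'E'
from h import *
plan([382.3,328,60],[0,0,-1],[1,-0.011,0])
E
```

```text
rot [66.87  0.03  0.05] offset [ 131.08 -120.32  217.73]
rot [-113.13   -0.06    0.03] offset [ 131.08 -120.32  217.73]
C=
 [[-0.    0.4   0.92]
 [-0.    0.92 -0.4 ]
 [-1.   -0.   -0.  ]] w 91.22165997977267 pos [231.57 525.97 190.97] F [ 0.13 -0.23 -0.22] t 0.2 q6 [65.09 18.34 89.68  0.   72.04 -1.15]
```

```bash
python3 -m handwheel '{"gripper":[0.45,0.45,0.45,0.45,0.45],"offset":[[10,-12,22],[23,-28,50],[36,-44,80],[48,-60,110],[60,-72,131]],"rot":[[6.5,0,0],[13.5,0,0],[20.5,0,0],[27.5,0,0],[34.5,0,0]]}' 20
python3 - <<'E'
from h import *
plan([382.3,328,60],[0,0,-1],[1,-0.011,0])
E
```

```text
time_s: 0.62
ee_pos: [323.6, 405.4, 130.8]
ee_rot: [-17.4, 89.9, -76.1]
force: [0.4, 0.0, 0.5]
gripper_width: 61.1
rot [32.    0.06  0.  ] offset [70.86  9.87 96.57]
rot [-148.     -0.      0.08] offset [70.86  9.87 96.57]
C=
 [[ 0.    0.85  0.52]
 [-0.    0.52 -0.85]
 [-1.   -0.    0.  ]] w 61.05634608578562 pos [323.6  405.39 130.77] F [0.38 0.01 0.55] t 0.6167 q6 [ 50.16  16.06 102.27  -0.05  61.7   18.82]
```

```bash
python3 -m handwheel '{"gripper":[0.45,0.45,0.45,0.45,0.45],"offset":[[16,2,22],[34,4,46],[50,7,70],[63,9,88],[70.5,9.9,96.6]],"rot":[[6.5,0,0],[13,0,0],[20,0,0],[27,0,0],[32,0,0]]}' 20
python3 -m handwheel '{"gripper":[0.45,0.45],"offset":[[0,0,0],[0,0,0]],"rot":[[0,0,0],[0,0,0]]}' 20
python3 - <<'E'
from h import *
plan([382.3,328,3],[0,0,-1],[1,-0.011,0])
crop("top",210,190,410,260,4,"pics/t2.png")
crop("side",205,60,385,200,4,"pics/s2.png")
E
```

```text
time_s: 1.03
ee_pos: [382.1, 328.2, 59.4]
ee_rot: [-39.7, 89.8, -130.4]
force: [-0.4, 0.4, 0.5]
gripper_width: 50.5
time_s: 1.2
ee_pos: [381.8, 330.4, 60.8]
ee_rot: [-72.8, 90.0, -163.0]
force: [0.6, 0.1, 0.2]
gripper_width: 50.4
rot [0.43 0.01 0.05] offset [57.75  0.55  2.38]
rot [-179.57   -0.07    0.02] offset [57.75  0.55  2.38]
C=
 [[-0.  1. -0.]
 [-0. -0. -1.]
 [-1. -0.  0.]] w 50.39553162504879 pos [381.81 330.39  60.75] F [0.6  0.11 0.25] t 1.2 q6 [ 39.55  19.25 109.4    0.02  51.4   39.74]
```

View pics/t2.png

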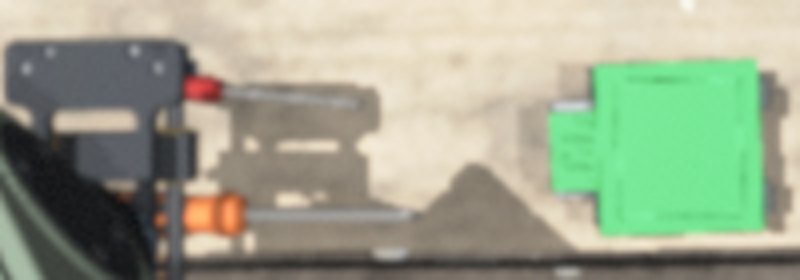

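View pics/s2.png

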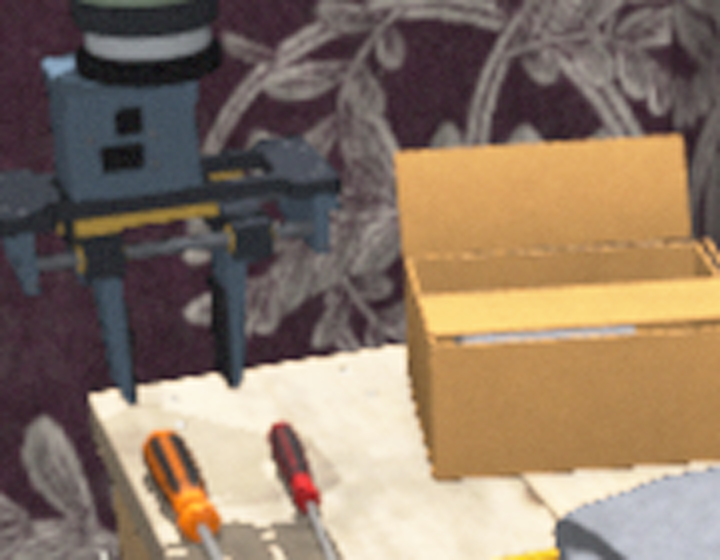

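The tool is straddled and the red screwdriver has clearance. I'm descending now.

```bash
python3 -m handwheel '{"gripper":[0.45,0.45,0.45,0.45,0.45],"offset":[[12,0,0],[26,0,1],[40,0.3,1.5],[51,0.5,2],[56,0.5,2]],"rot":[[0,0,0],[0,0,0],[0,0,0],[0,0,0],[0,0,0]]}' 30
python3 -m handwheel '{"gripper":[0.45,0.45,0.6,0.8,0.85],"offset":[[0,0,0],[0,0,0],[0,0,0],[0,0,0],[0,0,0]],"rot":[[0,0,0],[0,0,0],[0,0,0],[0,0,0],[0,0,0]]}' 40
python3 -m handwheel '{"gripper":[0.9,0.9,0.9,0.9,0.9],"offset":[[0,0,0],[0,0,0],[0,0,0],[0,0,0],[0,0,0]],"rot":[[0,0,0],[0,0,0],[0,0,0],[0,0,0],[0,0,0]]}' 40
```

```text
time_s: 1.72
ee_pos: [381.6, 329.1, 4.4]
ee_rot: [-62.8, 90.0, -152.9]
force: [0.3, -0.3, 0.2]
gripper_width: 50.3
time_s: 2.13
ee_pos: [382.7, 329.0, 5.7]
ee_rot: [131.3, 89.9, 41.0]
force: [0.8, -0.5, -0.6]
gripper_width: 32.9
time_s: 2.55
ee_pos: [382.3, 328.6, 5.0]
ee_rot: [-155.8, 90.0, 114.0]
force: [-0.9, -0.2, 0.5]
gripper_width: 9.0
```

```bash
python3 - <<'E'
from h import *
crop("top",210,190,410,260,4,"pics/t3.png")
crop("side",205,90,325,230,4,"pics/s3.png")
E
```

```text
(no output)
```

View pics/t3.png

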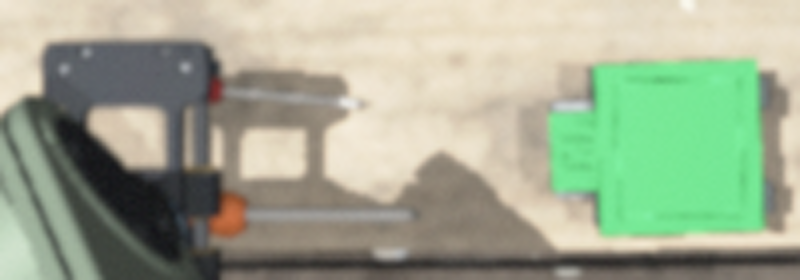

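View pics/s3.png

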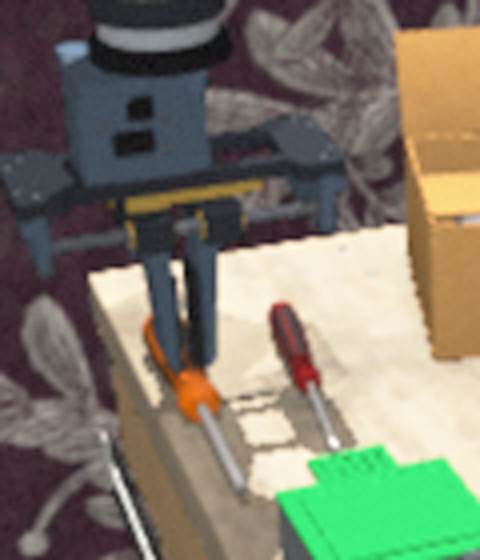

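```bash
python3 -m handwheel '{"gripper":[0.9,0.9],"offset":[[0,0,0],[0,0,0]],"rot":[[0,0,0],[0,0,0]]}' 40
python3 - <<'E'
from h import *
for z in (5,20,30,60):
  for dx in(-4.5,-14,4.5,14):
    p=(proj("side",[382.3+dx,328.6-16,z])-[205,90])*4; print(z,dx,p)
E
```

```text
time_s: 2.82
ee_pos: [382.3, 328.6, 4.9]
ee_rot: [-152.8, 90.0, 116.9]
force: [0.5, 0.1, 0.5]
gripper_width: 8.7
5 -4.5 [184.36 404.37]
5 -14 [167.91 407.34]
5 4.5 [199.86 401.58]
5 14 [216.14 398.65]
20 -4.5 [182.35 381.03]
20 -14 [165.79 383.95]
20 4.5 [197.95 378.27]
20 14 [214.35 375.38]
30 -4.5 [180.99 365.29]
30 -14 [164.36 368.19]
30 4.5 [196.67 362.56]
30 14 [213.14 359.69]
60 -4.5 [176.86 317.25]
60 -14 [159.99 320.07]
60 4.5 [192.75 314.6 ]
60 14 [209.45 311.82]
```

```bash
python3 - <<'E'
from h import *
im=grab_frame("side")[:,:,::-1].copy()
s=8;u0,v0=225,135
c=cv2.resize(im[v0:v0+75,u0:u0+75],None,fx=s,fy=s,interpolation=cv2.INTER_CUBIC)
for X,col in [([382.3,328.6,5],(255,0,255)),([382.3,328.6,24],(255,255,0)),([382.3,328.6,60],(0,255,255))]:
    p=((proj("side",X)-[u0,v0]+.5)*s-.5).astype(int); cv2.circle(c,tuple(p),4,col,-1)
cv2.imwrite("pics/s4.png",c)
E
```

```text
(no output)
```

View pics/s4.png

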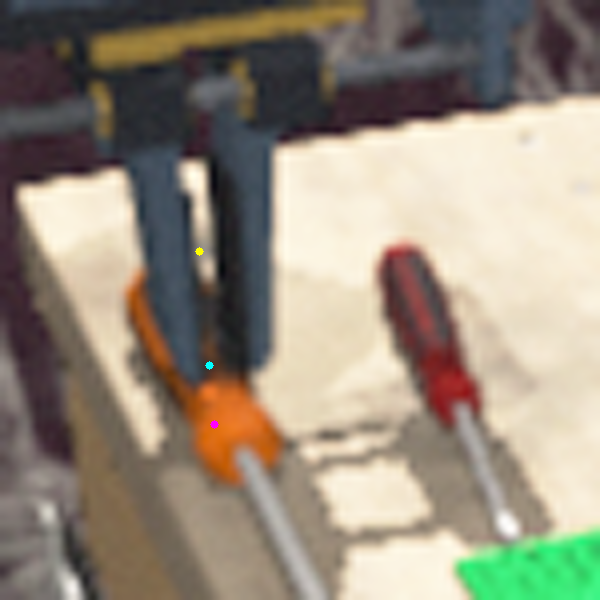

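```bash
python3 - <<'E'
from h import *
for z in (60,80,100):
  print(z,[ (proj("side",[382+d,330.4,z])-[205,60])*4 for d in(-25,-38,25,38)])
for z in (170,190,210): print(z,proj("side",[231.6,526,z]))
im=cv2.imread("pics/side0.png")
cv2.imwrite("pics/s5.png",cv2.resize(im[0:110,110:210],None,fx=5,fy=5,interpolation=cv2.INTER_CUBIC))
E
```

```text
60 [array([132.8 , 430.11]), array([109.72, 433.91]), array([220.08, 415.76]), array([242.4 , 412.09])]
80 [array([129.61, 397.56]), array([106.31, 401.27]), array([217.7 , 383.51]), array([240.22, 379.92])]
100 [array([126.37, 364.42]), array([102.85, 368.05]), array([215.28, 350.7 ]), array([238.  , 347.19])]
170 [163.97 100.36]
190 [162.61  92.14]
210 [161.21  83.78]
```

View pics/s5.png

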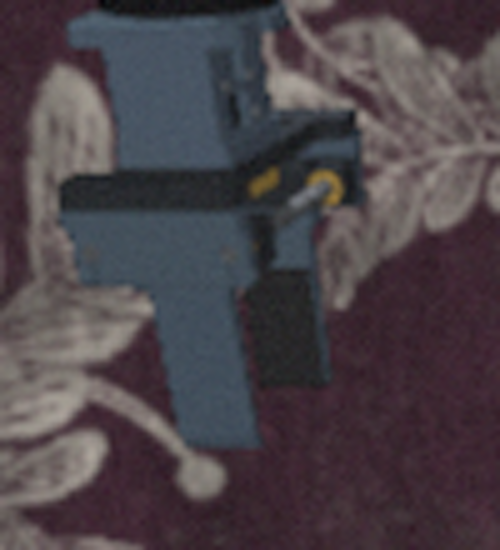

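The fingers closed to the commanded 9 mm without meeting the handle. Both pictures put the fingertips about 20 mm above the reported TCP. I'll reopen and descend carefully, watching the force.

```bash
python3 -m handwheel '{"gripper":[0.45,0.45,0.45,0.45,0.45],"offset":[[0,0,0],[0,0,0],[0,0,0],[0,0,0],[0,0,0]],"rot":[[0,0,0],[0,0,0],[0,0,0],[0,0,0],[0,0,0]]}' 40
python3 -m handwheel '{"gripper":[0.45,0.45,0.45,0.45],"offset":[[2,0,0],[4,0,0],[7,0,0],[10,0,0]],"rot":[[0,0,0],[0,0,0],[0,0,0],[0,0,0]]}' 40
python3 - <<'E'
from h import *
crop("top",210,190,410,260,4,"pics/t6.png")
crop("side",225,135,300,210,8,"pics/s6.png")
E
```

```text
time_s: 3.28
ee_pos: [382.4, 328.6, 5.0]
ee_rot: [139.1, 90.0, 48.9]
force: [0.1, 0.6, 0.2]
gripper_width: 39.6
time_s: 3.62
ee_pos: [382.3, 328.6, -5.4]
ee_rot: [-142.3, 90.0, 127.5]
force: [0.2, -0.5, -0.7]
gripper_width: 50.3
```

View pics/s6.png

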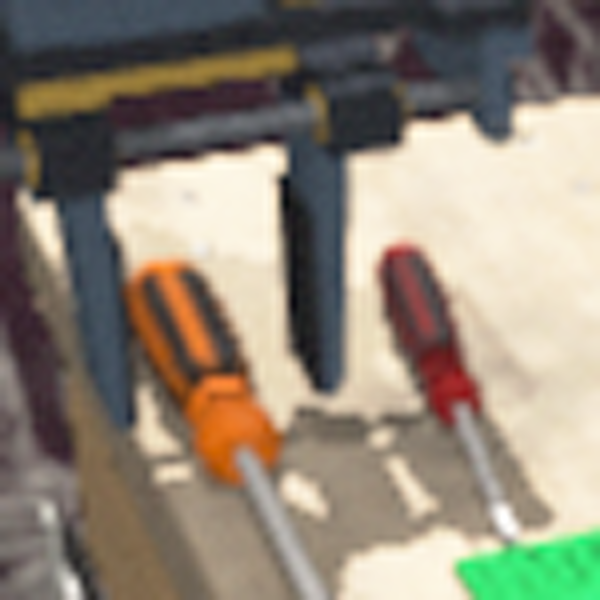

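The reading is z=-5, there is no contact, and the tips are visibly about 15 mm above the bench. I'm going down another 10 mm.

```bash
python3 -m handwheel '{"gripper":[0.45,0.45,0.45,0.45],"offset":[[2,0,0],[5,0,0],[8,0,0],[10,0,0]],"rot":[[0,0,0],[0,0,0],[0,0,0],[0,0,0]]}' 40
python3 - <<'E'
from h import *
s=state();print(s['ee_pos'],s['force'])
crop("side",225,135,300,210,8,"pics/s7.png")
E
```

```text
time_s: 4.05
ee_pos: [382.2, 328.5, -15.5]
ee_rot: [-56.6, 90.0, -146.9]
force: [-0.7, -0.9, 0.0]
gripper_width: 50.1
[382.19 328.52 -15.48] [-0.66 -0.86  0.01]
```

View pics/s7.png

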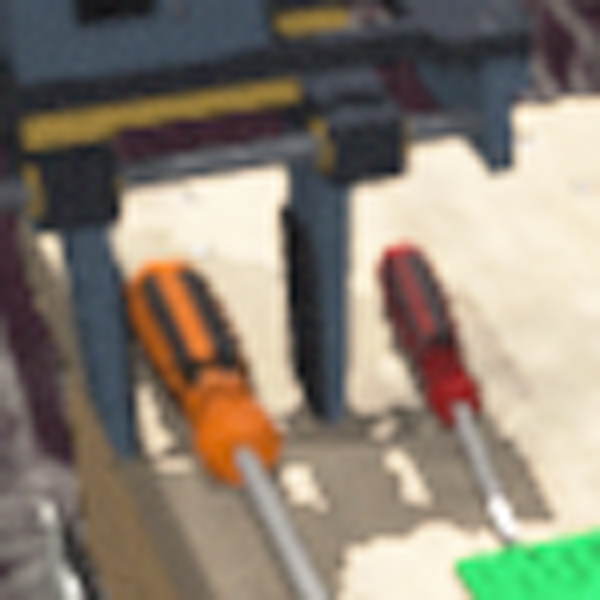

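```bash
python3 -m handwheel '{"gripper":[0.6,0.8,0.85,0.85,0.85],"offset":[[0,0,0],[0,0,0],[0,0,0],[0,0,0],[0,0,0]],"rot":[[0,0,0],[0,0,0],[0,0,0],[0,0,0],[0,0,0]]}' 40
python3 -m handwheel '{"gripper":[0.9,0.9,0.9],"offset":[[0,0,0],[0,0,0],[0,0,0]],"rot":[[0,0,0],[0,0,0],[0,0,0]]}' 50
```

```text
time_s: 4.52
ee_pos: [382.4, 328.7, -14.9]
ee_rot: [144.6, 90.0, 54.4]
force: [0.0, 0.6, 1.5]
gripper_width: 25.3
time_s: 4.77
ee_pos: [382.4, 328.7, -14.9]
ee_rot: [141.6, 90.0, 51.3]
force: [0.2, 0.1, 1.2]
gripper_width: 25.0
```

```bash
python3 -m handwheel '{"gripper":[0.9,0.9,0.9,0.9,0.9],"offset":[[-6,0,0],[-18,0,0],[-32,0,0],[-48,0,0],[-60,0,0]],"rot":[[0,0,0],[0,0,0],[0,0,0],[0,0,0],[0,0,0]]}' 50
python3 -m handwheel '{"gripper":[0.9],"offset":[[0,0,0]],"rot":[[0,0,0]]}' 50
python3 - <<'E'
from h import *
plan([0,0,0],[0,0,-1],[1,0,0])
crop("top",210,190,410,260,4,"pics/t8.png")
crop("side",205,90,355,230,4,"pics/s8.png")
E
```

```text
time_s: 5.18
ee_pos: [382.5, 328.7, 46.2]
ee_rot: [124.3, 90.0, 34.0]
force: [-0.6, 0.8, -1.9]
gripper_width: 24.8
time_s: 5.27
ee_pos: [383.8, 329.7, 47.4]
ee_rot: [129.0, 89.7, 38.8]
force: [0.2, 0.4, -0.6]
gripper_width: 25.1
rot [-0.26 -0.18 -0.23] offset [  44.77 -382.43  331.64]
rot [179.74  -0.36   0.29] offset [  44.77 -382.43  331.64]
C=
 [[ 0.  1. -0.]
 [ 0. -0. -1.]
 [-1.  0. -0.]] w 25.132512765274342 pos [383.76 329.74  47.36] F [ 0.24  0.36 -0.63] t 5.2667 q6 [ 39.37  20.13 110.45  -0.    49.12  39.63]
```

View pics/t8.png

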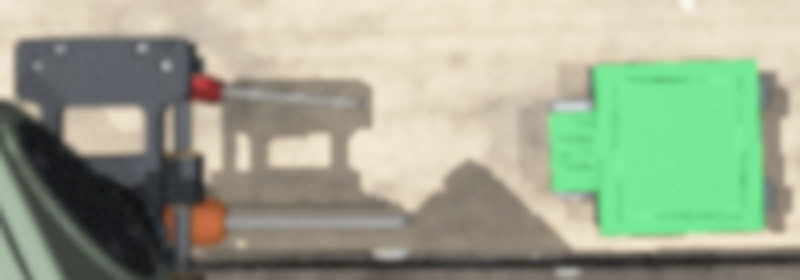

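View pics/s8.png

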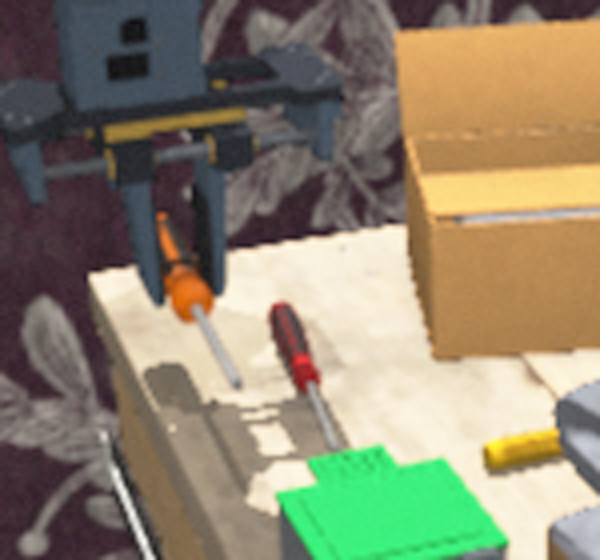

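The tool is lifted and held. Its tip is at (406,220) in the top crop and (240,386) in the side crop, and red is undisturbed. Next I'll triangulate the tip.

```bash
cat >> h.py <<'E'
from scipy.optimize import least_squares
def tri(ut,us):
    f=lambda X:np.r_[proj("top",X)-ut,proj("side",X)-us]
    r=least_squares(f,[400,200,50]); return r.x,r.fun
E
python3 - <<'E'
from h import *
print(tri([311.1,244.6],[264.6,186.1]))
# check lip corner A,B from earlier pics (z=64)
c=lambda U,V:[(U+.5)/4-.5+210,(V+.5)/4-.5+190]
d=lambda U,V:[(U+.5)/5-.5+225,(V+.5)/5-.5+150]
print(tri(c(549,110),d(378,258)),tri(c(551,192),d(287,276)))
E
```

```text
(array([383.89, 205.65,  70.34]), array([ 0.12, -0.43, -0.46, -0.02]))
(array([436.64, 134.09,  62.36]), array([ 0.02, -0.06, -0.06,  0.  ])) (array([397.55, 133.07,  63.16]), array([ 0.28, -0.95, -0.96, -0.01]))
```

```bash
python3 -m handwheel '{"gripper":[0.9,0.9,0.9,0.9,0.9],"offset":[[1,4,7],[5,11,19],[11,20,34],[17,28,47],[19,31,53]],"rot":[[0,0,0],[-0.5,0,0],[-1,0,0],[-1.3,0,0],[-1.3,0,0]]}' 50
python3 -m handwheel '{"gripper":[0.9,0.9],"offset":[[0,0,0],[0,0,0]],"rot":[[0,0,0],[0,0,0]]}' 50
python3 - <<'E'
from h import *
crop("top",290,190,410,260,6,"pics/t9.png")
crop("side",235,130,355,230,6,"pics/s9.png")
E
```

```text
time_s: 5.78
ee_pos: [412.7, 273.1, 24.2]
ee_rot: [-50.6, 89.8, -139.6]
force: [-0.3, -0.1, -1.0]
gripper_width: 25.0
time_s: 5.95
ee_pos: [412.8, 275.1, 25.5]
ee_rot: [-73.4, 89.9, -162.5]
force: [0.1, -0.1, -1.2]
gripper_width: 25.0
```

View pics/t9.png

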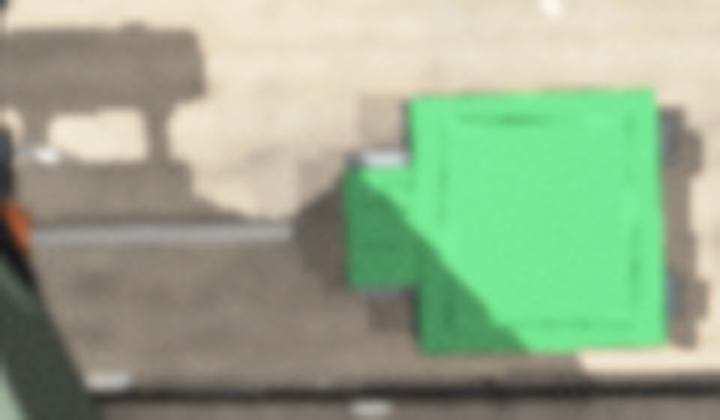

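View pics/s9.png

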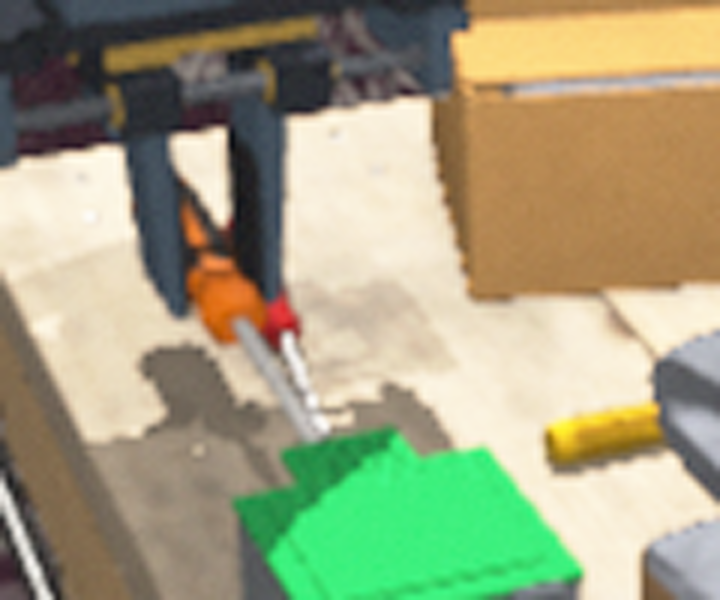

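```bash
python3 - <<'E'
from h import *
f=lambda U,V,z:back("top",(U+.5)/6-.5+290,(V+.5)/6-.5+190,z)
print(f(294,230,48.5),f(40,236,52),f(347,230,64))
g=lambda U,V,z:back("side",(U+.5)/6-.5+235,(V+.5)/6-.5+130,z)
print(g(318,432,48.5))
# shaft seen in side: ray intersect plane x=416
p,A=cam("side")
for U,V in((240,325),(280,378),(310,425)):
    u=(U+.5)/6-.5+235;v=(V+.5)/6-.5+130
    d=A@np.array([(u-p['cx'])/p['fx'],-(v-p['cy'])/p['fy'],-1]);o=p['position'];print(o+d*(415-o[0])/d[0])
E
```

```text
[414.49 150.74  48.5 ] [413.45 236.65  52.  ] [415.04 133.37  64.  ]
[419.97 164.68  48.5 ]
[415.   240.87  52.17]
[415.   190.95  56.55]
[415.   156.51  56.63]
```

```bash
python3 -m handwheel '{"gripper":[0.9,0.9,0.9,0.9,0.9],"offset":[[-1.5,1,3],[-1.5,1,9],[-1.5,1,16],[-1.5,1,22],[-1.5,1,26]],"rot":[[0,0,0],[0,0,0],[0,0,0],[0,0,0],[0,0,0]]}' 50
python3 -m handwheel '{"gripper":[0.9,0.9,0.9],"offset":[[0,0,3],[0,0,6],[0,0,6]],"rot":[[0,0,0],[0,0,0],[0,0,0]]}' 50
python3 - <<'E'
from h import *
crop("top",290,190,410,260,6,"pics/t10.png")
crop("side",235,130,355,230,6,"pics/s10.png")
E
```

```text
time_s: 6.47
ee_pos: [414.3, 248.6, 27.5]
ee_rot: [-50.8, 90.0, -139.8]
force: [0.5, 0.4, -1.8]
gripper_width: 24.7
time_s: 6.72
ee_pos: [414.6, 242.9, 27.5]
ee_rot: [-60.5, 90.0, -149.5]
force: [-0.8, 1.0, 0.0]
gripper_width: 25.0
```

View pics/t10.png

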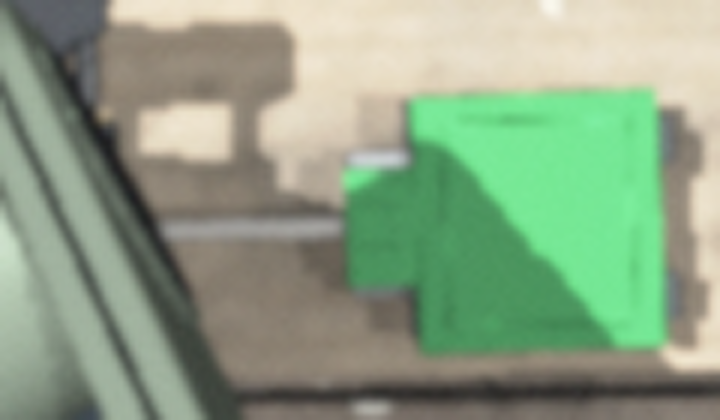

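View pics/s10.png

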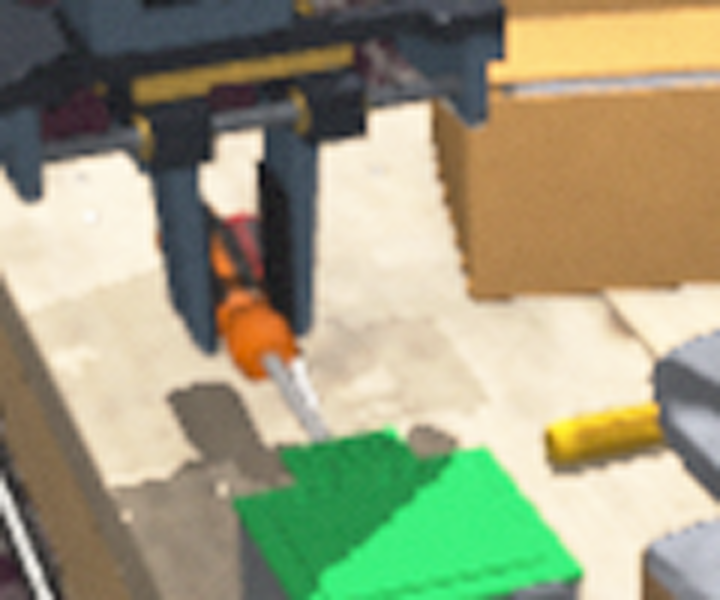

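The tip is about 12 mm inside the gap, under the lip's centre. The force is about 1 N and the cover hasn't moved. Now I'll lever it along an arc.

```bash
python3 -m handwheel '{"gripper":[0.9,0.9,0.9,0.9,0.9],"offset":[[-4,0,1],[-8,0,2],[-14,0,2.5],[-20,0,3],[-26,0,4]],"rot":[[0,0,0],[0,0,0],[0,0,0],[0,0,0],[0,0,0]]}' 55
python3 -m handwheel '{"gripper":[0.9,0.9,0.9,0.9,0.9],"offset":[[-5,0,1],[-10,0,2.5],[-15,0,4.5],[-20,0,6.5],[-25,0,8.5]],"rot":[[0,0,0],[0,0,0],[0,0,0],[0,0,0],[0,0,0]]}' 55
python3 - <<'E'
from h import *
crop("top",290,190,410,260,6,"pics/t11.png")
crop("side",235,110,355,210,6,"pics/s11.png")
E
```

```text
time_s: 7.23
ee_pos: [414.7, 239.5, 54.2]
ee_rot: [104.4, 90.0, 15.5]
force: [1.2, -0.6, -3.3]
gripper_width: 24.7
time_s: 7.65
ee_pos: [414.9, 230.7, 79.0]
ee_rot: [103.4, 90.0, 14.5]
force: [0.5, 0.0, -2.0]
gripper_width: 25.1
```

View pics/t11.png

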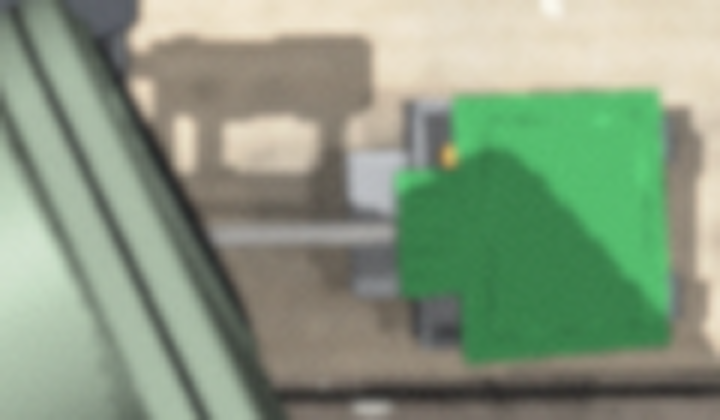

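View pics/s11.png

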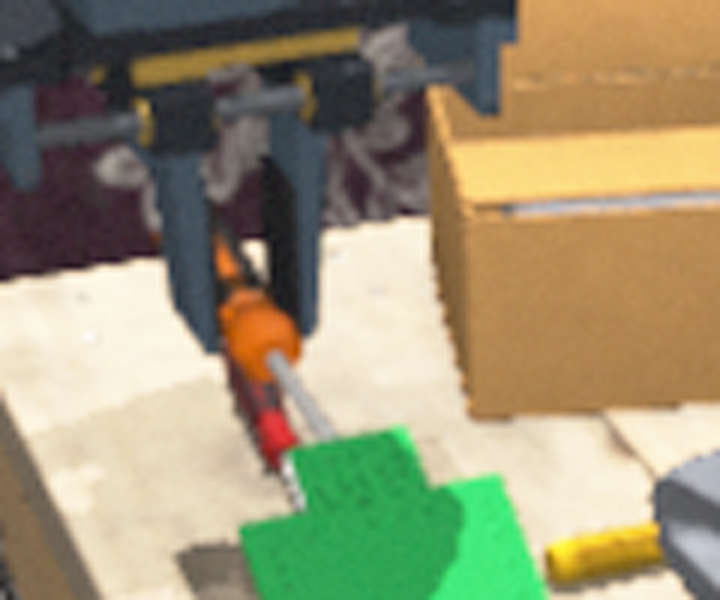

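The cover is coming up, at about 30°. Continuing along the arc.

```bash
python3 -m handwheel '{"gripper":[0.9,0.9,0.9,0.9,0.9],"offset":[[-5,0,3],[-10,0,6],[-15,0,10],[-20,0,15],[-25,0,20]],"rot":[[0,0,0],[0,0,0],[0,0,0],[0,0,0],[0,0,0]]}' 55
python3 -m handwheel '{"gripper":[0.9,0.9,0.9,0.9,0.9],"offset":[[-4,0,5],[-8,0,10],[-11,0,15],[-14,0,20],[-16,0,25]],"rot":[[0,0,0],[0,0,0],[0,0,0],[0,0,0],[0,0,0]]}' 55
python3 - <<'E'
from h import *
crop("top",290,190,410,260,6,"pics/t12.png")
crop("side",235,90,355,220,5,"pics/s12.png")
E
```

```text
time_s: 8.17
ee_pos: [415.2, 210.5, 104.0]
ee_rot: [149.7, 90.0, 60.8]
force: [0.2, -0.3, -2.0]
gripper_width: 24.9
time_s: 8.58
ee_pos: [415.8, 185.5, 119.8]
ee_rot: [131.9, 90.0, 42.9]
force: [-0.0, 0.5, -2.5]
gripper_width: 25.2
```

View pics/t12.png

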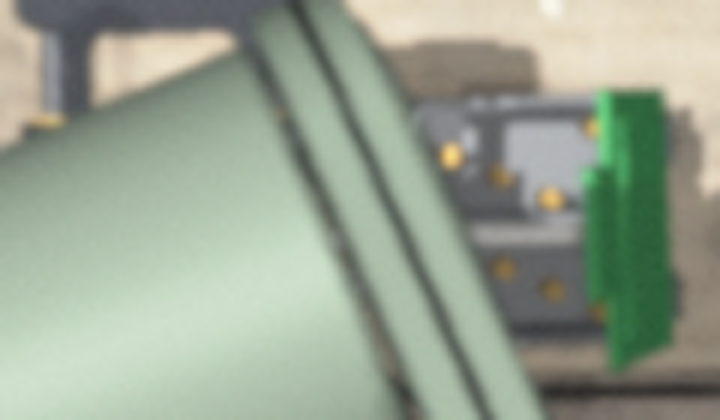

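View pics/s12.png

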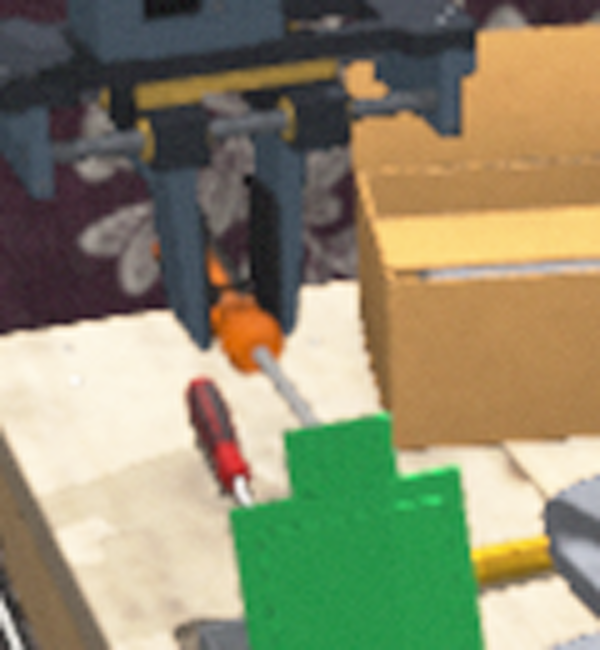

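The cover stands at about 70°. I'll withdraw straight out, then lay the tool down.

```bash
python3 -m handwheel '{"gripper":[0.9,0.9,0.9,0.9,0.9],"offset":[[0,0,-6],[0,0,-18],[0,0,-32],[0,0,-48],[0,0,-65]],"rot":[[0,0,0],[0,0,0],[0,0,0],[0,0,0],[0,0,0]]}' 50
python3 -m handwheel '{"gripper":[0.9,0.9,0.9,0.9,0.9],"offset":[[6,-4,-10],[18,-12,-22],[32,-20,-32],[48,-27,-40],[60,-30,-44]],"rot":[[0,0,0],[0,0,0],[0,0,0],[0,0,0],[0,0,0]]}' 50
python3 -m handwheel '{"gripper":[0.9,0.9],"offset":[[0,0,0],[0,0,0]],"rot":[[0,0,0],[0,0,0]]}' 50
python3 - <<'E'
from h import *
crop("top",250,190,410,260,5,"pics/t13.png")
crop("side",225,90,355,220,4.5,"pics/s13.png")
plan([385,295,-14],[0,0,-1],[1,0,0])
E
```

```text
time_s: 9.1
ee_pos: [414.3, 252.7, 119.3]
ee_rot: [-144.1, 90.0, 126.9]
force: [1.0, 0.6, -1.0]
gripper_width: 24.9
time_s: 9.52
ee_pos: [381.7, 295.4, 57.8]
ee_rot: [-66.0, 89.9, -154.9]
force: [-0.2, -0.1, -0.9]
gripper_width: 25.0
time_s: 9.68
ee_pos: [382.8, 294.7, 58.7]
ee_rot: [-52.4, 89.9, -141.3]
force: [0.6, 0.0, -0.9]
gripper_width: 25.0
rot [ 1.05 -0.03 -0.06] offset [73.94  0.74 -0.06]
rot [-178.95    0.09   -0.05] offset [73.94  0.74 -0.06]
C=
 [[ 0.    1.    0.02]
 [ 0.    0.02 -1.  ]
 [-1.    0.   -0.  ]] w 25.05542519474472 pos [384.19 294.89  59.94] F [ 0.65 -0.96 -1.38] t 9.7833 q6 [ 36.15  17.65 112.13  -0.01  50.16  35.11]
```

View pics/t13.png

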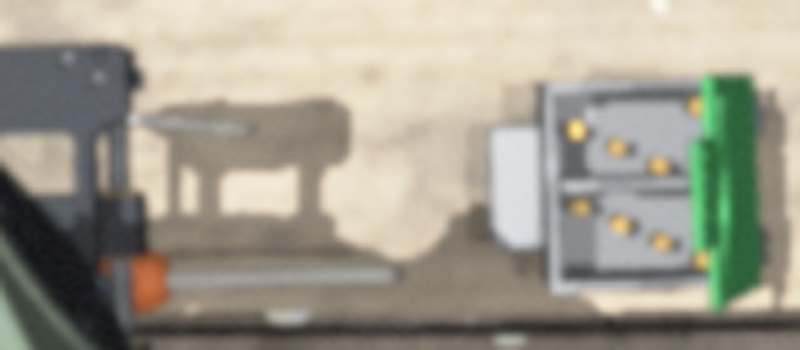

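View pics/s13.png

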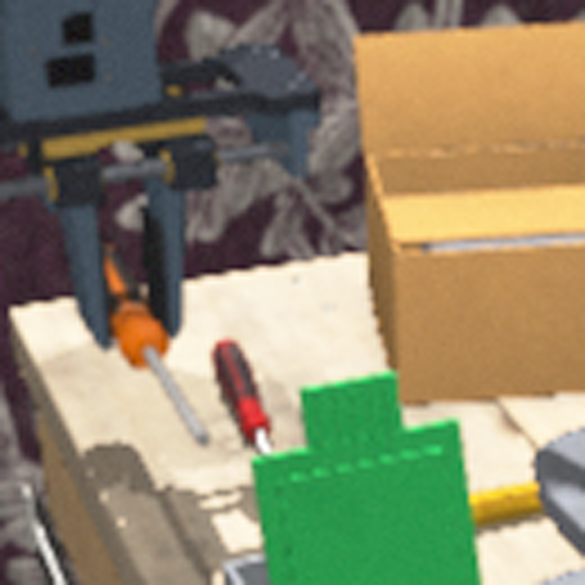

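```bash
python3 -m handwheel '{"gripper":[0.9,0.9,0.9,0.9,0.9],"offset":[[8,0,0],[22,0,0],[38,0,0],[52,0,0],[60,0,0]],"rot":[[0,0,0],[0,0,0],[0,0,0],[0,0,0],[0,0,0]]}' 50
python3 -m handwheel '{"gripper":[0.9,0.9,0.9,0.9,0.9],"offset":[[3,0,0],[6,0,0],[9,0,0],[12,0,0],[12,0,0]],"rot":[[0,0,0],[0,0,0],[0,0,0],[0,0,0],[0,0,0]]}' 50
```

```text
time_s: 10.2
ee_pos: [383.5, 293.8, -1.7]
ee_rot: [-54.4, 89.9, -143.4]
force: [-0.0, -0.5, -1.0]
gripper_width: 25.0
time_s: 10.62
ee_pos: [383.8, 294.5, -12.6]
ee_rot: [135.8, 90.0, 46.8]
force: [0.4, -0.5, -1.4]
gripper_width: 24.9
```

```bash
python3 -m handwheel '{"gripper":[0.9,0.9,0.9,0.9],"offset":[[1,0,0],[2,0,0],[2.5,0,0],[2.5,0,0]],"rot":[[0,0,0],[0,0,0],[0,0,0],[0,0,0]]}' 50
python3 -m handwheel '{"gripper":[0.6,0.5,0.45,0.45,0.45],"offset":[[0,0,0],[0,0,0],[0,0,0],[0,0,0],[0,0,0]],"rot":[[0,0,0],[0,0,0],[0,0,0],[0,0,0],[0,0,0]]}' 20
python3 -m handwheel '{"gripper":[0.45,0.45,0.45,0.45,0.45],"offset":[[-4,0,0],[-14,0,0],[-30,0,0],[-55,0,0],[-85,0,0]],"rot":[[0,0,0],[0,0,0],[0,0,0],[0,0,0],[0,0,0]]}' 20
python3 -m handwheel '{"gripper":[0.45,0.45,0.45,0.45,0.45],"offset":[[-20,0,-20],[-40,0,-50],[-60,0,-80],[-60,0,-110],[-60,0,-130]],"rot":[[0,0,0],[0,0,0],[0,0,0],[0,0,0],[0,0,0]]}' 20
python3 -m handwheel '{"gripper":[0.45,0.45],"offset":[[0,0,0],[0,0,0]],"rot":[[0,0,0],[0,0,0]]}' 20
python3 - <<'E'
from h import *
crop("top",210,190,410,260,4,"pics/t14.png")
crop("side",215,120,365,270,4,"pics/s14.png")
E
```

```text
time_s: 10.95
ee_pos: [383.9, 294.6, -14.9]
ee_rot: [130.2, 90.0, 41.3]
force: [0.1, -0.2, -0.6]
gripper_width: 25.1
time_s: 11.37
ee_pos: [383.8, 294.5, -15.0]
ee_rot: [136.1, 90.0, 47.1]
force: [0.1, 0.2, -0.7]
gripper_width: 49.8
time_s: 11.78
ee_pos: [382.6, 293.6, 70.0]
ee_rot: [-55.4, 89.8, -144.4]
force: [0.6, 0.4, 0.0]
gripper_width: 50.1
time_s: 12.2
ee_pos: [382.0, 427.7, 132.1]
ee_rot: [142.6, 89.7, 53.7]
force: [-0.1, 1.1, -0.5]
gripper_width: 50.3
time_s: 12.37
ee_pos: [381.0, 424.6, 129.8]
ee_rot: [-21.1, 89.9, -110.0]
force: [0.3, -0.1, 0.5]
gripper_width: 50.2
```

View pics/t14.png

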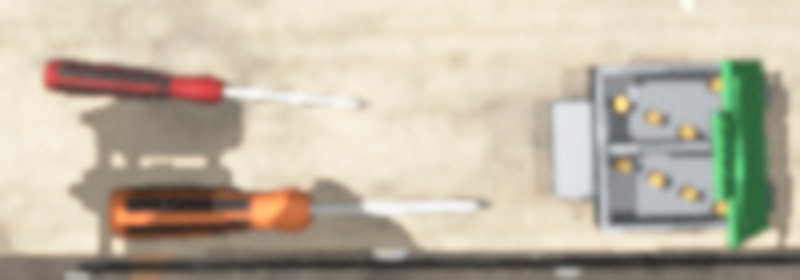

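View pics/s14.png

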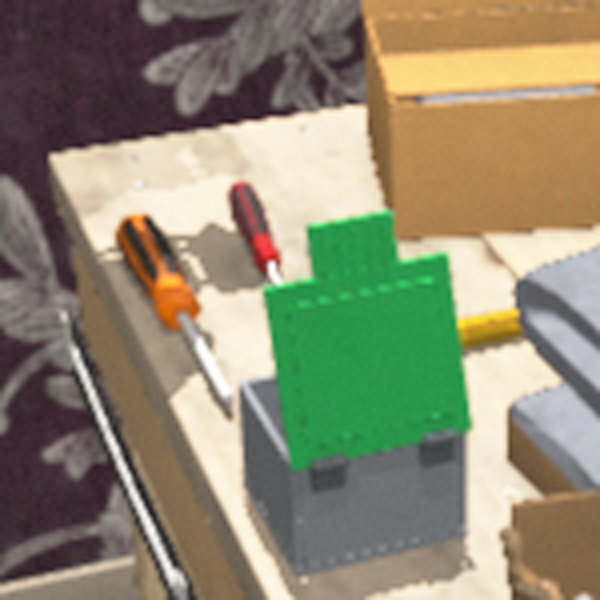

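The orange tool lies on the bench with its tip at (487,205). Red hasn't moved (44,74 to 366,104) and the cover is standing. I'll check the cover angle, then hand in.

```bash
python3 - <<'E'
from h import *
c=lambda U,V:[(U+.5)/4-.5+210,(V+.5)/4-.5+190]
d=lambda U,V:[(U+.5)/4-.5+215,(V+.5)/4-.5+120]
X,r=tri(c(713,155),d(351,220)); print(X,r,np.degrees(np.arctan2(X[2]-62,X[1]-28.5)))
print(job_done())
E
```

```text
[418.97  64.79 156.62] [ 0.2  -0.63 -0.65  0.02] 69.01613572859871
the job is handed in; nothing more can be done
None
```

The job is handed in at about 12.5 s of the 45 s allowed. The green cover was levered open with the orange screwdriver and stands at about 69°, well past the 45° halfway mark. I triangulated that angle from the two last pictures.

- **Screwdriver:** I slid its tip into the gap, levered the cover up along the hinge arc and pulled the tool straight out. It now lies on the open bench, its tip about 60 mm in front of the case.
- **Other checks:** The red screwdriver lies where it started in the last pictures. I never moved near the gold one, but I only saw its handle from the side. Reported forces stayed under about 4 N. At no point did the pictures show the gripper near the cover.
- **One failed attempt:** My first grasp closed on nothing, because the visible fingertips sit about 20 mm above the reported TCP. I saw this in the pictures, went about 20 mm lower and gripped the handle on the second try, at 25 mm opening.

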